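# Seat the carrier board on the banding wheel's studs

### The arm

A 6-joint arm with a two-finger parallel gripper is mounted at the origin on a cart in front of the work surface, level with it; the furniture and walls round the work are solid. World frame = base frame: x ahead of the robot, y to its left, z up, the work surface at z = 0. Lengths are in m, angles in rad, forces in N, time in s.
With the tool pointing down it reaches from about 0.25 to 0.8 m from the base axis. Payload 8.5 kg.
Tool frame: the origin (TCP) lies where the fingers leave the gripper's body, on its centre line; the fingertips stand 73 mm ahead of it and the grasp point (between the pads) lies 54 mm ahead of it (arm.nose_length is the distance from the TCP to the fingertips, in m); x points along the fingers, y is the direction in which the jaws open and shut, and the axes are right-handed (so a half turn about x gives the same grasp; the last joint's range is limited). The gripper opens to 85 mm and grips with 20 to 120 N. Pads are 22 mm wide; open, the fingers measure 114 mm over their backs; the gripper's body (76 mm by 85 mm) begins 54 mm behind the grasp point. The pads swing forward as they close: fully open they stand 13 mm farther back than shut.
Start: joints at [1.142, 0.238, -0.013, 1.319, 0, 1.571], TCP at [0.218, 0.477, 0.304] pointing down, gripper open.
Joint ranges: [-2.66, 2.66], [-1.03, 1.9], [-1.14, 1.46], [-1.82, 2.27], [-1.45, 1.34], [-3.14, 3.14]. Speed limits (rad/s): [2.22, 2.22, 2.79, 3.14, 3.14, 3.14].

### API

Orientations are given as a rotation vector (axis times angle).
In Python, from cell import telemetry, imaging, arm gives the robot as it stands.
- The arm moves only by the tool carry_out, never from a script. Its argument "targets" is a list of rows, each a list of 3 entries, a list of its own where there are three numbers: the gripper command: -1 is shut, 1 is fully open, values between are in proportion, then the shift along the tool's x, y, z in mm, then the turn about the tool's x in rad. A call has exactly 5 rows; each row is the pose to reach, as a shift and turn from the pose measured when the call began, along the tool's axes at that moment; what a row does not reach only later rows make up. A row lasts 1/8 s, in which the tool goes at most 62.5 mm and 10.7 degrees, less where a joint would pass 70% of its speed; a pose out of reach is approached as far as the arm can. A call with a gripper value outside its range is refused whole. The fingers move at their own pace and stop on an object; "squeeze" is the grip in N (left out, the last holds). Time passes only in rows, so rows that repeat a pose let the fingers close, or fill a call up. It gives the time, the measured TCP pose, the force and the opening at its end, in the units of the state.
- telemetry.sense(): the state, without advancing time (a new reading comes with each control period).
- imaging.grab_frame(name): name is "side" or "top"; returns the picture (420x560x3 uint8, red, green, blue); there is no depth.
- imaging.camera_model(name): a dict with "fx", "fy", "cx", "cy" (pixels), "dist_coeffs" ([k1, k2, p1, p2, k3] as OpenCV has them; the pictures are not rectified), "rvec" (rotation vector, rad) and "tvec" (3), from world to camera coordinates, as OpenCV has them. Camera axes: x right, y down, z forward; pixel columns grow to the right and rows downward; lengths in m; the calibration is good to about 2 mm. A picture is of the moment at which its call begins. camera_model takes no time and is no camera call.
- arm.sign_off(): hands the job in, once; it reports no verdict.
The state is a dict: "t": time; "joints": joint angles; "qd": joint speeds; "joint_torque": joint torques, N m; "eef_pos": TCP position; "orientation": TCP orientation; "wrist_force": force on the tool from outside, world axes, zero at the start; "torque": the same for the moment, N m; "finger_gap": finger opening in m.
Only numpy, scipy, OpenCV 4.12 (cv2) and the standard library are available. Lean on these libraries where they do the work, as an engineer would, in place of code of your own. Each camera call takes 0.05 s, during which the arm holds its last target.

### The job

Pick up the white carrier board by its black grip block and fit it on the banding wheel: centre spigot into its middle hole, all four brass studs through its four holes, lying flat and fully home on the head. The head's angle is not measured: rest the board lightly on the stud tips and turn it until the studs drop in, never forcing it down or round against the studs or the sprung head. Let go of it there, and leave the two small wax tins and the foil tray where they are.

Things in the scene. Friction and masses are not known exactly. Their poses are not given: they have to be found in the camera images.
- board: Loose square white board 120x120x10 mm, about 0.35 kg, grip block up. Origin: centre of its underside; z up, x and y along its edges. Round through holes, in its frame: centre bore 19 mm across at (0,0), four stud holes 11.5 mm across at (+-30,+-30) mm. The pattern repeats every quarter turn; any of the four ways round is right.
- board_grip (a point): Centre of the black square grip block on the board, 32 mm above the board's underside. Block 36x36 mm, sides along the board's x and y, from 10 to 49 mm above the underside; grip it across two opposite sides. It is hollow below: 43 mm free above the underside for the spigot.
- wheel: Banding wheel fixed to the bench: blue foot 132 mm across, short column, grey round head 110 mm across. Origin: on its vertical axis at the bench top. The head is braked and cannot be turned, but stands at an unmeasured angle: its stud square is turned up to 0.5 rad either way from this body's x and y axes.
- stud_tips (a point): On the wheel's axis, 73 mm above the bench, level with the tips of four brass studs (7 mm thick, 13 mm high, slightly tapered tips) on a square of 60 mm side round the axis. The steel centre spigot, 16 mm thick, rises 15 mm higher, its top 8 mm tapered to 6 mm. The studs enter the holes within about 0.04 rad. Does not turn or sink with the head.
- head_top (a point): On the wheel's axis, 60 mm above the bench: the head's top face when up. The head is sprung: it sinks from about 5 N on, 0.7 N per mm, to a hard stop after 12 mm, and carries the board without sinking. Stud tips off the holes push the head down; once the holes come over them it springs up and the upward force on the board vanishes. This point does not move.
- tin_plum: Loose open tin with plum wax, 58 mm across, 50 mm high; origin at the centre of its underside. Leave alone.
- tin_oxide: Loose open tin with red-brown wax, 59 mm across, 45 mm high; origin at the centre of its underside. Leave alone.
- foil_tray: Loose foil tray of dark blue pigment, 126x136 mm, 38 mm high; origin at the centre of its underside. Leave alone.

How it is judged:
By the outcome, as a careful person would: the job done as asked, in the order asked, and still so for the second after the job is handed in, with the robot touching nothing.
It also fails if it takes over 69 s, if anything falls off the work surface, if the arm or the gripper's body presses on something with over 40 N, if the wrist force passes 120 N, or if a joint passes its speed limit or range.

## Working session

There is one attempt and no reset: what is moved stays moved. The work goes in short steps, Python scripts to look and compute and a tool call to move; the robot and the scene stay as the last step left them, time stands still between calls to the robot, and variables do not carry over. Pictures are saved under pics/ and viewed, and the job is handed in when it is done.

Besides the shell and the picture viewer there is one more tool, called after "Request:" as a command line: name --argument value ..., lists and objects as JSON in quotes. carry_out: Moves the arm, as the interface text tells. Its arguments: {"type":"object","properties":{"targets":{"type":"array","items":{"type":"array"}},"squeeze":{"type":"number"}},"required":["targets"]}

```bash
mkdir -p pics; ls
python3 - <<'E'
from cell import telemetry, imaging, arm
import cv2
print(telemetry.sense(), arm.nose_length)
for n in("side","top"):
    print(n, imaging.camera_model(n))
    cv2.imwrite(f"pics/{n}0.png", imaging.grab_frame(n)[:,:,::-1])
E
```

```text
pics
{'t': 0.0, 'joints': array([ 1.14197395e+00,  2.38770510e-01, -1.42203389e-02,  1.31921554e+00,
       -1.56231499e-05,  1.57083117e+00]), 'qd': array([-2.44996448e-04,  3.27836954e-04, -3.91049254e-04, -2.22684778e-03,
       -1.40658305e-04,  9.10638405e-05]), 'joint_torque': array([ 6.89773278e-04, -5.38773751e+01,  3.46436548e+01,  1.84847944e-02,
        6.23813185e-05, -4.39988952e-07]), 'eef_pos': array([0.2181723 , 0.47718714, 0.30329615]), 'orientation': array([ 0.33527752,  1.54478516, -0.33746072]), 'wrist_force': array([-0.18137738,  0.22358777, -0.27550198]), 'torque': array([ 0.05040209, -0.0288889 , -0.01177411]), 'finger_gap': 0.08526616625877413} 0.0726
side {'fx': 391.72482207955807, 'fy': 391.72482207955807, 'cx': 278.94905290207583, 'cy': 209.5180991879998, 'dist_coeffs': array([-0.00542087,  0.        ,  0.        ,  0.        ,  0.        ]), 'rvec': array([ 2.10020138, -0.39247143,  0.24581879]), 'tvec': array([-0.47416252,  0.17290638,  0.67394531])}
top {'fx': 538.835466300063, 'fy': 538.835466300063, 'cx': 281.6596186600945, 'cy': 213.10972075238917, 'dist_coeffs': array([-0.21640893,  0.        ,  0.        ,  0.        ,  0.        ]), 'rvec': array([ 2.18886109, -2.21578052,  0.05383487]), 'tvec': array([0.06037729, 0.5391485 , 1.33183531])}
```

View pics/side0.png

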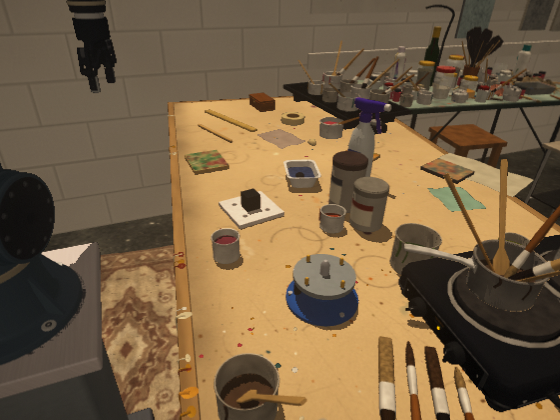

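View pics/top0.png

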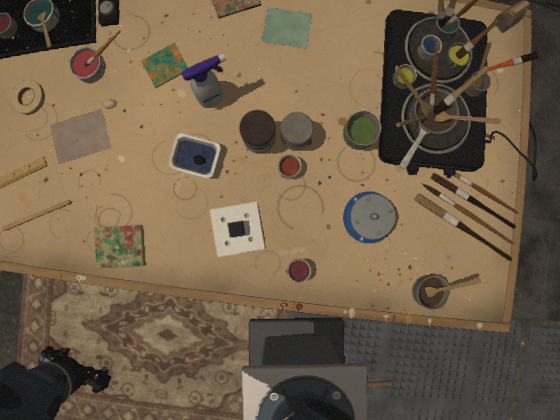

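The side view shows the board at about (251,207) and the wheel at (324,285). The top view shows the board at (237,229), the wheel at (370,217), the plum tin at (300,270), the oxide tin at (290,166) and the tray at (196,155). Next I'll enlarge these areas.

Run:
```python
import cv2
t=cv2.imread("pics/top0.png"); s=cv2.imread("pics/side0.png")
def c(im,x,y,w,h,k,n): cv2.imwrite(n,cv2.resize(im[y:y+h,x:x+w],None,fx=k,fy=k,interpolation=cv2.INTER_CUBIC))
c(t,200,190,75,75,8,"pics/tb.png")
c(t,335,180,75,75,8,"pics/tw.png")
c(s,210,180,80,60,9,"pics/sb.png")
c(s,280,245,90,80,7,"pics/sw.png")
```

```text
(no output)
```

View pics/tb.png

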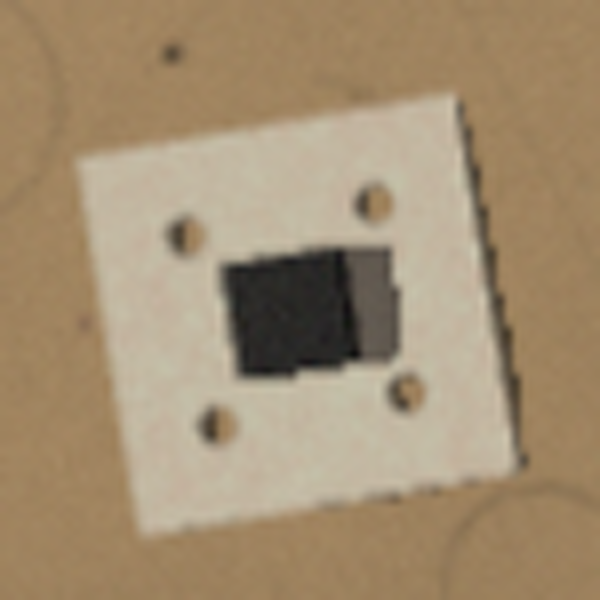

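View pics/tw.png

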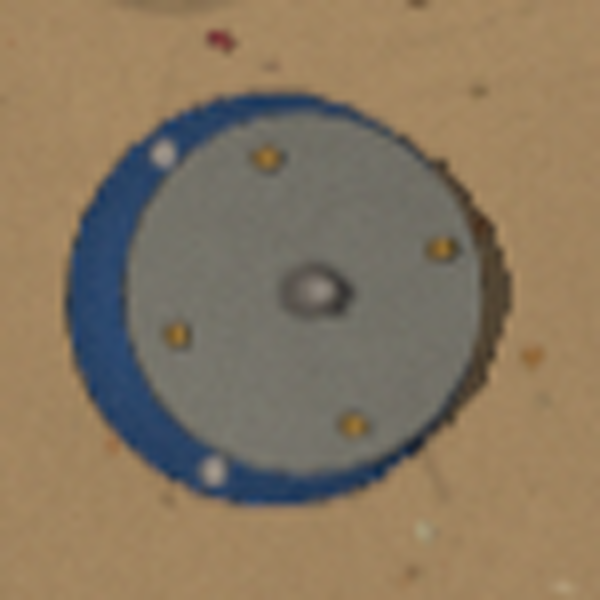

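View pics/sb.png

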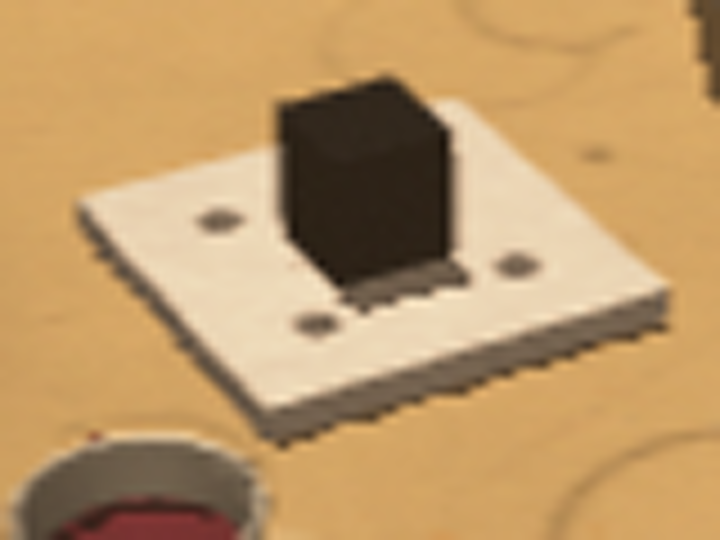

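View pics/sw.png

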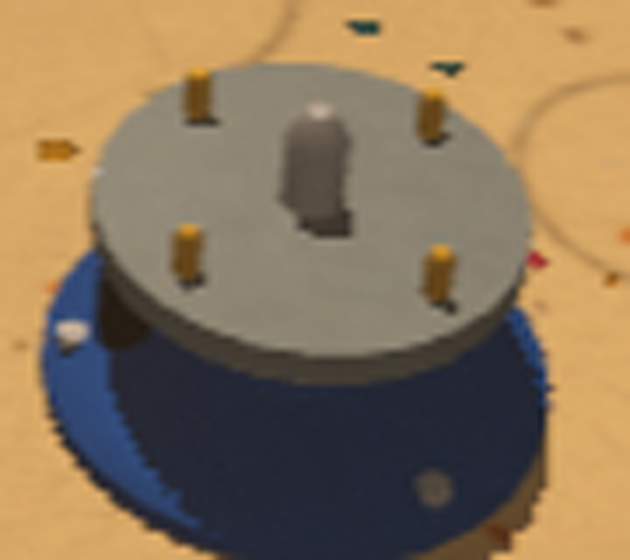

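```bash
cat > h.py <<'E'
import numpy as np, cv2
from cell import telemetry, imaging, arm
def cam(n):
    m=imaging.camera_model(n); K=np.array([[m['fx'],0,m['cx']],[0,m['fy'],m['cy']],[0,0,1]])
    R=cv2.Rodrigues(m['rvec'])[0]; return K,m['dist_coeffs'],R,np.array(m['tvec']),m['rvec']
def px(l,k,x0,y0): return (np.array(l,float)+.5)/k-.5+[x0,y0]
def tri(pt,ps):
    out=[]
    P=[];U=[]
    for n,p in(("top",pt),("side",ps)):
        K,d,R,t,_=cam(n); P.append(np.c_[R,t]); U.append(cv2.undistortPoints(p.reshape(-1,1,2),K,d).reshape(-1,2).T)
    X=cv2.triangulatePoints(P[0],P[1],U[0],U[1]); return (X[:3]/X[3]).T
def proj(n,X):
    K,d,R,t,rv=cam(n); return cv2.projectPoints(np.array(X,float).reshape(-1,1,3),rv,t,K,d)[0].reshape(-1,2)
from scipy.optimize import least_squares
def fit(model,pt,ps,x0):
    def W(p):
        c,s=np.cos(p[3]),np.sin(p[3]); return model@np.array([[c,s,0],[-s,c,0],[0,0,1]])+p[:3]
    f=lambda p: np.r_[(proj("top",W(p))-pt).ravel(),(proj("side",W(p))-ps).ravel()]
    r=least_squares(f,x0); return r.x,r.fun.reshape(2,-1,2)
def onz(n,p,z):
    K,d,R,t,_=cam(n); u=cv2.undistortPoints(np.array(p,float).reshape(-1,1,2),K,d).reshape(-1,2)
    r=np.c_[u,np.ones(len(u))]@R; C=-R.T@t; return C+r*((z-C[2])/r[:,2])[:,None]
E
python3 - <<'E'
from h import *
np.set_printoptions(precision=4,suppress=True)
bt=px([(80,157),(458,94),(520,468),(142,535)],8,200,190); bs=px([(460,102),(668,292),(265,410),(80,205)],9,210,180)
X=tri(bt,bs);print(X,X.mean(0))
m=np.array([(60,60,0),(60,-60,0),(-60,-60,0),(-60,60,0)])/1000.
p,r=fit(m,bt,bs,[*X.mean(0),0]);print(p,r.round(2).tolist())
kt=px([(225,266),(343,248),(358,358),(240,378)],8,200,190); ks=px([(390,78),(450,128),(335,160),(280,105)],9,210,180)
X=tri(kt,ks);print(X,X.mean(0))
p,r=fit(m*.3,kt,ks,[*X.mean(0),0]);print("blk",p,r.round(2).tolist())
st=px([(267,157),(442,247),(353,425),(178,334)],8,335,180); ss=px([(432,94),(441,250),(188,230),(198,74)],7,280,245)
X=tri(st,ss);print(X,X.mean(0))
p,r=fit(m*.5,st,ss,[*X.mean(0),0]);print("stud",p,r.round(2).tolist())
print("spig",tri(px([(320,288)],8,335,180),px([(320,108)],7,280,245)))
print("tins", onz("top",[(300,269),(290,165)],.045))
E
```

```text
[[0.5523 0.2345 0.0072]
 [0.5699 0.1157 0.008 ]
 [0.4525 0.0977 0.0086]
 [0.4337 0.2161 0.0064]] [0.5021 0.166  0.0076]
[0.5021 0.166  0.0075 0.1539] [[[0.0, -0.05], [-0.14, -0.1], [-0.01, 0.49], [-0.04, -0.04]], [[-0.12, -0.1], [0.36, 0.05], [0.2, 0.45], [-0.13, -0.38]]]
[[0.5157 0.1855 0.0473]
 [0.5205 0.1495 0.05  ]
 [0.4872 0.1453 0.049 ]
 [0.4824 0.1811 0.0475]] [0.5015 0.1653 0.0485]
blk [0.5015 0.1654 0.0484 0.1443] [[[-0.21, -0.18], [-0.34, -0.23], [0.07, 0.69], [0.18, 0.48]], [[0.59, -0.51], [0.76, 0.34], [-0.04, 0.35], [-0.49, -0.15]]]
[[ 0.5682 -0.1535  0.0705]
 [ 0.5406 -0.2063  0.071 ]
 [ 0.4875 -0.1782  0.0704]
 [ 0.5154 -0.1254  0.0707]] [ 0.5279 -0.1658  0.0707]
stud [ 0.5279 -0.1658  0.0707 -0.4841] [[[-0.1, -0.07], [0.01, 0.03], [0.13, 0.02], [-0.08, 0.06]], [[0.09, -0.18], [-0.06, 0.19], [-0.02, -0.01], [0.02, -0.01]]]
spig [[ 0.528  -0.1659  0.0868]]
tins [[0.4021 0.0112 0.045 ]
 [0.6559 0.0321 0.045 ]]
```

```bash
cat >> h.py <<'E'
from scipy.spatial.transform import Rotation as Ro
def plan(xyz,yaw):
    """shift in tool frame (mm) and turn for pose with jaw axis at yaw mod pi"""
    s=telemetry.sense(); R=Ro.from_rotvec(s['orientation']).as_matrix()
    d=R.T@(np.array(xyz)-s['eef_pos'])*1000
    y=np.arctan2(R[1,1],R[0,1]); dy=-(yaw-y); 
    print("R",R.round(3).tolist(),"jawyaw",round(y,4),"pos",s['eef_pos'].round(4),"j",s['joints'].round(3),"F",s['wrist_force'].round(2),"T",s['torque'].round(3),"gap",round(s['finger_gap'],4),"t",round(s['t'],2))
    print("shift",d.round(1),"turn",round(dy,4),"mod half",round((dy+np.pi/2)%np.pi-np.pi/2,4))
E
python3 - <<'E'
from h import *
plan([.502,.166,.18],.154)
plan([.502,.166,.18],.154+np.pi/2)
E
```

```text
R [[-0.001, 0.416, 0.909], [-0.001, 0.909, -0.416], [-1.0, -0.001, 0.0]] jawyaw 1.142 pos [0.2182 0.4772 0.3034] j [ 1.142  0.239 -0.014  1.319 -0.     1.571] F [-0.25  0.55  0.01] T [-0.012  0.009  0.009] gap 0.0852 t 0.1
shift [ 123.6 -164.9  387.5] turn 0.988 mod half 0.988
R [[-0.001, 0.416, 0.909], [-0.001, 0.909, -0.416], [-1.0, -0.001, 0.0]] jawyaw 1.142 pos [0.2182 0.4772 0.3034] j [ 1.142  0.239 -0.014  1.319 -0.     1.571] F [-0.25  0.55  0.01] T [-0.012  0.009  0.009] gap 0.0852 t 0.1
shift [ 123.6 -164.9  387.5] turn -0.5828 mod half -0.5828
```

Request:
carry_out --targets '[[1, [10, -16, 39], 0.1], [1, [24, -33, 78], 0.2], [1, [37, -50, 116], 0.3], [1, [50, -66, 155], 0.4], [1, [62, -83, 194], 0.5]]' --squeeze 60

```text
t: 0.72
eef_pos: [0.3607, 0.3198, 0.2408]
orientation: [0.726, 1.446, -0.728]
wrist_force: [-1.0, 0.1, -0.3]
finger_gap: 0.0855
```

Run:
```python
from h import *
plan([.502,.166,.18],.154)
```

```text
R [[-0.001, 0.803, 0.596], [-0.001, 0.596, -0.803], [-1.0, -0.001, 0.001]] jawyaw 0.6388 pos [0.3607 0.3198 0.2408] j [ 7.260e-01  1.970e-01 -2.330e-01  1.142e+00 -1.000e-03  1.658e+00] F [-1.04  0.05 -0.26] T [ 0.032  0.019 -0.018] gap 0.0855 t 0.72
shift [ 60.9  21.8 207.7] turn 0.4848 mod half 0.4848
```

Request:
carry_out --targets '[[1, [15, 5, 52], 0.12], [1, [30, 11, 104], 0.24], [1, [45, 16, 156], 0.36], [1, [58, 20, 198], 0.46], [1, [61, 22, 208], 0.485]]'

```text
t: 1.35
eef_pos: [0.5031, 0.1639, 0.1787]
orientation: [1.096, 1.277, -1.101]
wrist_force: [-0.3, 0.9, -0.7]
finger_gap: 0.0857
```

Run:
```python
from h import *
plan([.502,.166,.087],.154)
for n in("side","top"): cv2.imwrite(f"pics/{n}1.png", imaging.grab_frame(n)[:,:,::-1])
t=cv2.imread("pics/top1.png"); s=cv2.imread("pics/side1.png")
def c(im,x,y,w,h,k): return cv2.resize(im[y:y+h,x:x+w],None,fx=k,fy=k,interpolation=cv2.INTER_CUBIC)
cv2.imwrite("pics/m1.png",np.hstack([c(t,190,180,100,100,4),c(s,200,130,100,100,4)]))
```

```text
R [[-0.003, 0.989, 0.149], [-0.002, 0.149, -0.989], [-1.0, -0.003, 0.002]] jawyaw 0.1495 pos [0.5031 0.1639 0.1787] j [ 3.160e-01  3.200e-01 -2.330e-01  1.021e+00 -1.000e-03  1.737e+00] F [-0.31  0.93 -0.72] T [0.017 0.046 0.005] gap 0.0857 t 1.35
shift [91.7 -0.6 -2.4] turn -0.0045 mod half -0.0045
```

View pics/m1.png

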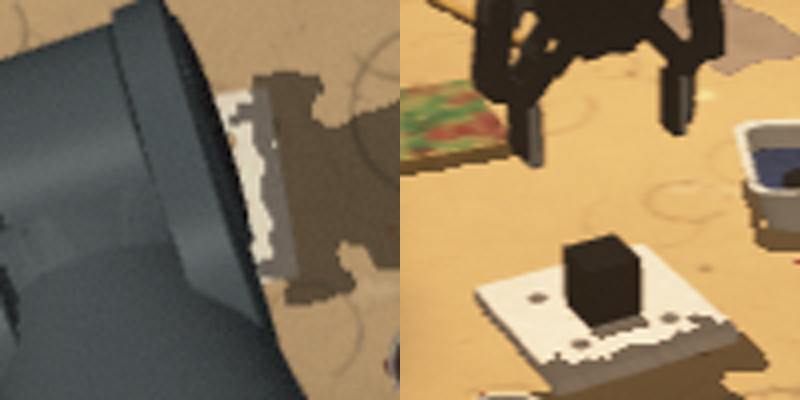

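The gripper is above the block, with the jaws open along the board's x. The top view is hidden by the wrist. Descending now.

Request:
carry_out --targets '[[1, [25, 0, -1], 0], [1, [50, 0, -2], -0.004], [1, [72, -0.5, -2], -0.004], [1, [86, -0.5, -2.5], -0.004], [1, [91, -0.5, -2.5], -0.004]]'

```text
t: 2.08
eef_pos: [0.5009, 0.1682, 0.088]
orientation: [1.089, 1.281, -1.095]
wrist_force: [0.0, 0.0, 1.3]
finger_gap: 0.0856
```

Run:
```python
from h import *
plan([.502,.166,.087],.154)
for n in("side",): cv2.imwrite(f"pics/{n}2.png", imaging.grab_frame(n)[:,:,::-1])
s=cv2.imread("pics/side2.png")
def c(im,x,y,w,h,k): return cv2.resize(im[y:y+h,x:x+w],None,fx=k,fy=k,interpolation=cv2.INTER_CUBIC)
cv2.imwrite("pics/m2.png",c(s,200,140,100,100,6))
```

```text
R [[-0.003, 0.988, 0.158], [-0.002, 0.157, -0.988], [-1.0, -0.003, 0.001]] jawyaw 0.1582 pos [0.5009 0.1682 0.088 ] j [ 3.240e-01  4.110e-01 -3.630e-01  8.010e-01 -1.000e-03  1.737e+00] F [0.02 0.01 1.28] T [ 0.008 -0.04   0.011] gap 0.0856 t 2.08
shift [1.  0.8 2.3] turn 0.0042 mod half 0.0042
```

View pics/m2.png

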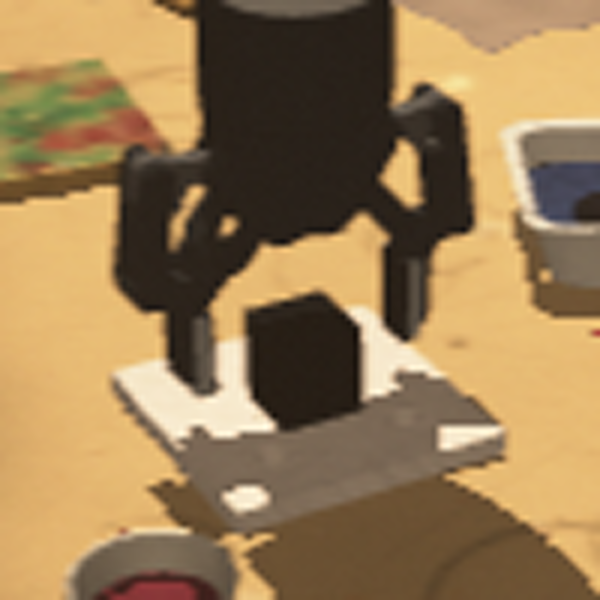

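Request:
carry_out --targets '[[1, [0, 0.5, 2], 0.004], [1, [0, 0.5, 2], 0.004], [-0.3, [0, 0.5, 2], 0.004], [-0.6, [0, 0.5, 2], 0.004], [-1, [0, 0.5, 2], 0.004]]' --squeeze 60

```text
t: 2.75
eef_pos: [0.5019, 0.1661, 0.0882]
orientation: [1.093, 1.279, -1.098]
wrist_force: [-1.5, 0.2, -1.4]
finger_gap: 0.0353
```

Request:
carry_out --targets '[[-1, [0, 0, 0], 0], [-1, [0, 0, 0], 0], [-1, [0, 0, 0], 0], [-1, [0, 0, 0], 0], [-1, [0, 0, 0], 0]]'

```text
t: 3.38
eef_pos: [0.5019, 0.1661, 0.0881]
orientation: [1.093, 1.279, -1.098]
wrist_force: [0.4, -0.4, -1.0]
finger_gap: 0.0352
```

Run:
```python
from h import *
plan([.502,.166,.087],.154)
```

```text
R [[-0.002, 0.988, 0.153], [-0.002, 0.153, -0.988], [-1.0, -0.003, 0.001]] jawyaw 0.1537 pos [0.5019 0.1661 0.0881] j [ 3.200e-01  4.110e-01 -3.620e-01  8.010e-01 -1.000e-03  1.737e+00] F [ 0.37 -0.42 -1.01] T [-0.069  0.008 -0.035] gap 0.0352 t 3.38
shift [1.1 0.1 0.1] turn -0.0003 mod half -0.0003
```

Request:
carry_out --targets '[[-1, [-10, 0, 0], 0], [-1, [-35, 0, 0], 0], [-1, [-65, 0, 0], 0], [-1, [-95, 0, 0], 0], [-1, [-120, 0, 0], 0]]'

```text
t: 4.0
eef_pos: [0.502, 0.1662, 0.2097]
orientation: [1.093, 1.279, -1.097]
wrist_force: [-0.4, -0.3, -5.0]
finger_gap: 0.035
```

Run:
```python
from h import *
plan([.528,-.166,.2],-.484)
for n in("side","top"): cv2.imwrite(f"pics/{n}3.png", imaging.grab_frame(n)[:,:,::-1])
s=cv2.imread("pics/side3.png")
def c(im,x,y,w,h,k): return cv2.resize(im[y:y+h,x:x+w],None,fx=k,fy=k,interpolation=cv2.INTER_CUBIC)
cv2.imwrite("pics/m3.png",c(s,170,60,200,180,4))
```

```text
R [[-0.002, 0.988, 0.153], [-0.002, 0.153, -0.988], [-1.0, -0.002, 0.001]] jawyaw 0.1538 pos [0.502  0.1662 0.2097] j [ 3.200e-01  2.950e-01 -1.830e-01  1.095e+00 -1.000e-03  1.737e+00] F [-0.38 -0.32 -4.97] T [ 0.032  0.011 -0.07 ] gap 0.035 t 4.0
shift [ 10.2 -25.2 332.3] turn 0.6378 mod half 0.6378
```

View pics/m3.png

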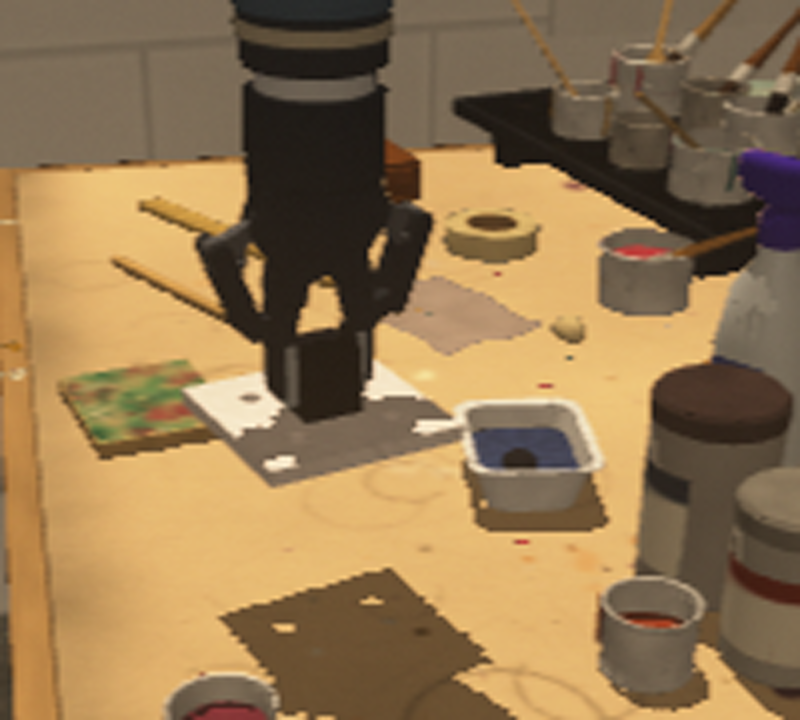

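The board is off the bench, level and square in the jaws. Carrying it over to the wheel.

Request:
carry_out --targets '[[-1, [0, -2, 25], 0.05], [-1, [0, -5, 65], 0.13], [-1, [0, -8, 110], 0.22], [-1, [0, -12, 155], 0.31], [-1, [0, -15, 200], 0.4]]'

```text
t: 4.72
eef_pos: [0.5184, -0.0347, 0.2099]
orientation: [1.39, 1.081, -1.39]
wrist_force: [-0.2, 0.3, -4.3]
finger_gap: 0.0353
```

Run:
```python
from h import *
plan([.528,-.166,.2],-.484)
```

```text
R [[0.0, 0.969, -0.246], [-0.0, -0.246, -0.969], [-1.0, 0.0, 0.0]] jawyaw -0.249 pos [ 0.5184 -0.0347  0.2099] j [-0.067  0.278 -0.207  1.086 -0.     1.753] F [-0.21  0.3  -4.25] T [-0.025 -0.08  -0.013] gap 0.0353 t 4.72
shift [ 10.   41.7 124.9] turn 0.235 mod half 0.235
```

Request:
carry_out --targets '[[-1, [0, 13, 40], 0.08], [-1, [0, 26, 78], 0.15], [-1, [2, 37, 110], 0.21], [-1, [3, 41.5, 124], 0.235], [-1, [3, 41.5, 124.5], 0.235]]'

```text
t: 5.35
eef_pos: [0.5275, -0.166, 0.206]
orientation: [1.556, 0.94, -1.558]
wrist_force: [-0.7, 0.1, -3.8]
finger_gap: 0.0354
```

Request:
carry_out --targets '[[-1, [0, 0, 0], 0], [-1, [0, 0, 0], 0], [-1, [0, 0, 0], 0], [-1, [0, 0, 0], 0], [-1, [0, 0, 0], 0]]'

```text
t: 5.98
eef_pos: [0.5275, -0.1658, 0.2061]
orientation: [1.556, 0.941, -1.557]
wrist_force: [-0.8, 0.4, -5.2]
finger_gap: 0.0354
```

Run:
```python
from h import *
plan([.528,-.166,.19],-.484)
for n in("side","top"): cv2.imwrite(f"pics/{n}4.png", imaging.grab_frame(n)[:,:,::-1])
t=cv2.imread("pics/top4.png");s=cv2.imread("pics/side4.png")
def c(im,x,y,w,h,k): return cv2.resize(im[y:y+h,x:x+w],None,fx=k,fy=k,interpolation=cv2.INTER_CUBIC)
cv2.imwrite("pics/m4.png",c(s,260,170,120,160,4))
cv2.imwrite("pics/m4t.png",c(t,300,140,140,140,4))
```

```text
R [[-0.001, 0.885, -0.466], [0.0, -0.466, -0.885], [-1.0, -0.001, 0.0]] jawyaw -0.4847 pos [ 0.5275 -0.1658  0.2061] j [-0.305  0.336 -0.133  1.104  0.     1.751] F [-0.81  0.41 -5.2 ] T [-0.02  -0.008  0.002] gap 0.0354 t 5.97
shift [16.1  0.5 -0.1] turn -0.0007 mod half -0.0007
```

View pics/m4.png

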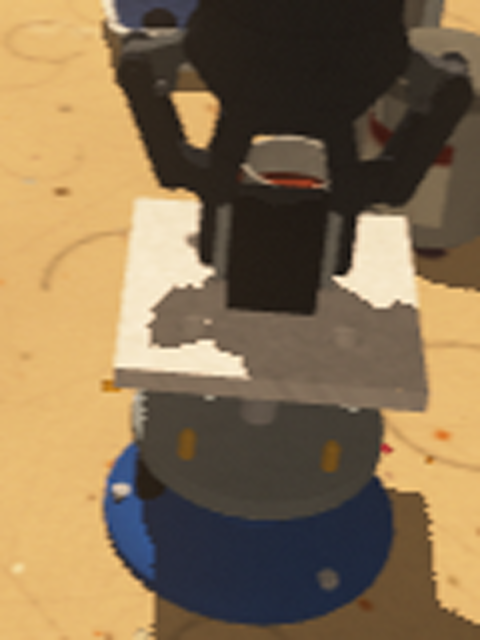

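View pics/m4t.png

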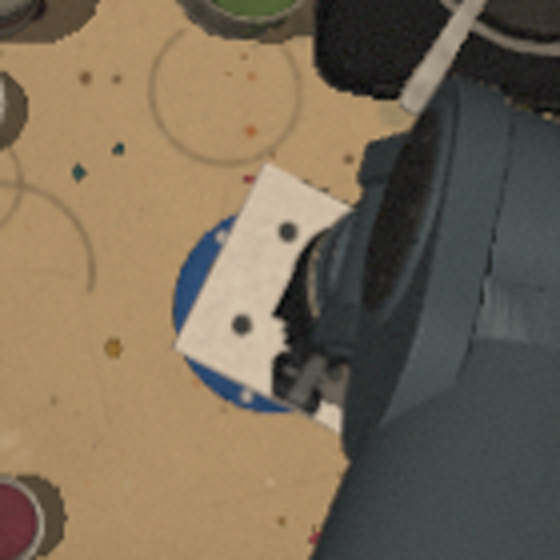

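Run:
```python
from h import *
np.set_printoptions(precision=4,suppress=True)
m=np.array([(60,60,0),(-60,60,0),(-60,-60,0),(60,-60,0)])/1000.
t=px([(266,163),(178,348)],4,300,140); s=px([(410,213),(137,200),(115,372),(430,393)],4,260,170)
hm=np.array([(30,30,0),(-30,30,0)])/1000.; ht=px([(288,231),(241,324)],4,300,140)
def W(p,m):
    c,sn=np.cos(p[3]),np.sin(p[3]); return m@np.array([[c,sn,0],[-sn,c,0],[0,0,1]])+p[:3]
f=lambda p: np.r_[(proj("top",W(p,m[:2]))-t).ravel(),(proj("top",W(p,hm))-ht).ravel(),(proj("side",W(p,m))-s).ravel()]
r=least_squares(f,[.528,-.166,.126,-.48]); print(r.x, r.fun.round(2))
```

```text
[ 0.528  -0.1666  0.1265 -0.4772] [ 0.   -0.41 -0.92 -0.01  0.42  0.05  0.75  0.13 -0.94  1.13 -0.18 -0.33
  0.28 -0.78  0.49  0.09]
```

Board and wheel centres agree to within 1 mm, and the angle to within about 0.01 rad. Now lowering onto the spigot.

Request:
carry_out --targets '[[-1, [10, 0, 0], 0], [-1, [20, 0.2, 0], 0], [-1, [28, 0.2, 0], 0], [-1, [34, 0.2, 0], 0], [-1, [38, 0.2, 0], 0]]'

```text
t: 6.7
eef_pos: [0.5275, -0.166, 0.1675]
orientation: [1.556, 0.941, -1.558]
wrist_force: [-0.3, -0.2, -3.3]
finger_gap: 0.0351
```

Run:
```python
from h import *
plan([.528,-.166,.161],-.484)
```

```text
R [[-0.002, 0.885, -0.466], [0.001, -0.466, -0.885], [-1.0, -0.002, 0.0]] jawyaw -0.4849 pos [ 0.5275 -0.166   0.1675] j [-0.305  0.366 -0.194  1.013  0.     1.751] F [-0.27 -0.19 -3.31] T [-0.027 -0.005  0.035] gap 0.0351 t 6.7
shift [ 6.5  0.5 -0.2] turn -0.0009 mod half -0.0009
```

Request:
carry_out --targets '[[-1, [2, 0.3, 0], 0], [-1, [4, 0.3, 0], 0], [-1, [6, 0.3, 0], 0], [-1, [8, 0.3, 0], 0], [-1, [9, 0.3, 0], 0]]'

```text
t: 7.32
eef_pos: [0.5277, -0.1661, 0.1585]
orientation: [1.556, 0.941, -1.558]
wrist_force: [-0.6, 1.3, -4.2]
finger_gap: 0.0353
```

Run:
```python
from h import *
plan([.528,-.166,.15],-.484)
```

```text
R [[-0.002, 0.885, -0.466], [0.001, -0.466, -0.885], [-1.0, -0.002, 0.0]] jawyaw -0.485 pos [ 0.5277 -0.1661  0.1585] j [-0.305  0.374 -0.207  0.992  0.     1.751] F [-0.64  1.25 -4.21] T [ 0.025 -0.006 -0.052] gap 0.0353 t 7.33
shift [ 8.5  0.2 -0.2] turn -0.001 mod half -0.001
```

No upward force about 2 mm below the stud tips. Going on gently.

Request:
carry_out --targets '[[-1, [1, 0, 0], 0], [-1, [2, 0, 0], 0], [-1, [3, 0, 0], 0], [-1, [4, 0, 0], 0], [-1, [4, 0, 0], 0]]'

```text
t: 7.95
eef_pos: [0.5277, -0.1661, 0.1544]
orientation: [1.556, 0.941, -1.558]
wrist_force: [0.2, 0.2, -3.7]
finger_gap: 0.0351
```

Run:
```python
from h import *
plan([.528,-.166,.149],-.484)
cv2.imwrite("pics/side5.png", imaging.grab_frame("side")[:,:,::-1])
s=cv2.imread("pics/side5.png")
cv2.imwrite("pics/m5.png",cv2.resize(s[200:330,260:390],None,fx=4,fy=4,interpolation=cv2.INTER_CUBIC))
```

```text
R [[-0.002, 0.885, -0.466], [0.001, -0.466, -0.885], [-1.0, -0.002, 0.0]] jawyaw -0.4849 pos [ 0.5277 -0.1661  0.1544] j [-0.305  0.377 -0.213  0.982  0.     1.751] F [ 0.2   0.24 -3.65] T [-0.065  0.021  0.063] gap 0.0351 t 7.95
shift [ 5.4  0.2 -0.2] turn -0.0009 mod half -0.0009
```

View pics/m5.png

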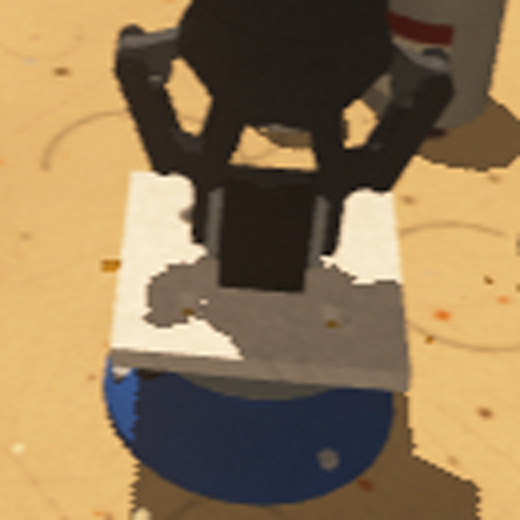

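The brass studs show in the front two holes, at about (188,310) and (332,323), and the force is unchanged.

Request:
carry_out --targets '[[-1, [1, 0, 0], 0], [-1, [2, 0, 0], 0], [-1, [3, 0, 0], 0], [-1, [4, 0, 0], 0], [-1, [5, 0, 0], 0]]'

```text
t: 8.62
eef_pos: [0.5277, -0.1661, 0.1494]
orientation: [1.556, 0.941, -1.558]
wrist_force: [0.1, 0.2, -4.3]
finger_gap: 0.0355
```

Request:
carry_out --targets '[[-1, [0.3, 0, 0], 0], [-1, [0.6, 0, 0], 0], [-1, [0.9, 0, 0], 0], [-1, [1.2, 0, 0], 0], [-1, [1.2, 0, 0], 0]]'

```text
t: 9.25
eef_pos: [0.5278, -0.1661, 0.1483]
orientation: [1.556, 0.941, -1.558]
wrist_force: [1.0, 0.4, -4.3]
finger_gap: 0.0353
```

Request:
carry_out --targets '[[-1, [0.3, 0, 0], 0], [-1, [0.6, 0, 0], 0], [-1, [0.8, 0, 0], 0], [-1, [0.8, 0, 0], 0], [-1, [0.8, 0, 0], 0]]'

```text
t: 9.88
eef_pos: [0.5278, -0.1661, 0.1475]
orientation: [1.556, 0.941, -1.558]
wrist_force: [-1.2, 0.5, 1.5]
finger_gap: 0.0352
```

Run:
```python
from h import *
plan([.528,-.166,.149],-.484)
```

```text
R [[-0.001, 0.885, -0.466], [0.001, -0.466, -0.885], [-1.0, -0.002, 0.0]] jawyaw -0.4849 pos [ 0.5278 -0.1661  0.1475] j [-0.305  0.383 -0.223  0.965  0.     1.751] F [-1.22  0.55  1.54] T [ 0.156  0.407 -0.019] gap 0.0352 t 9.88
shift [-1.5  0.2 -0.2] turn -0.0009 mod half -0.0009
```

Contact on the head at the expected height (TCP 147.5 mm), with about 5 to 6 N. Releasing.

Request:
carry_out --targets '[[-0.3, [-0.3, 0, 0], 0], [0, [-0.3, 0, 0], 0], [0.5, [-0.3, 0, 0], 0], [1, [-0.3, 0, 0], 0], [1, [-0.3, 0, 0], 0]]'

```text
t: 10.5
eef_pos: [0.5278, -0.1661, 0.1478]
orientation: [1.556, 0.941, -1.558]
wrist_force: [-0.9, 0.2, 0.5]
finger_gap: 0.0853
```

Request:
carry_out --targets '[[1, [0, 0, 0], 0], [1, [0, 0, 0], 0], [1, [-8, 0, 0], 0], [1, [-20, 0, 0], 0], [1, [-40, 0, 0], 0]]'

```text
t: 11.12
eef_pos: [0.5277, -0.1661, 0.1886]
orientation: [1.556, 0.941, -1.558]
wrist_force: [1.4, -1.0, -0.4]
finger_gap: 0.0853
```

Request:
carry_out --targets '[[1, [-30, 0, 0], 0], [1, [-65, 0, 0], 0], [1, [-100, 0, 0], 0], [1, [-130, 0, 0], 0], [1, [-150, 0, 0], 0]]'

```text
t: 11.75
eef_pos: [0.5281, -0.1663, 0.3413]
orientation: [1.557, 0.939, -1.556]
wrist_force: [1.1, -0.1, -0.4]
finger_gap: 0.0854
```

Request:
carry_out --targets '[[1, [0, -10, -40], 0], [1, [0, -20, -80], 0], [1, [0, -30, -120], 0], [1, [0, -40, -160], 0], [1, [0, -50, -190], 0]]'

```text
t: 12.38
eef_pos: [0.5726, 0.0268, 0.3423]
orientation: [1.557, 0.939, -1.555]
wrist_force: [0.4, 0.3, 0.2]
finger_gap: 0.0854
```

Run:
```python
from h import *
plan([.528,-.166,.149],-.484)
for n in("side","top"): cv2.imwrite(f"pics/{n}6.png", imaging.grab_frame(n)[:,:,::-1])
t=cv2.imread("pics/top6.png");s=cv2.imread("pics/side6.png")
c=lambda a:cv2.resize(a,None,fx=4,fy=4,interpolation=cv2.INTER_CUBIC)
cv2.imwrite("pics/m6.png",np.hstack([c(t[170:270,320:420]),c(s[230:330,270:370])]))
```

```text
R [[0.002, 0.885, -0.466], [-0.0, -0.466, -0.885], [-1.0, 0.002, -0.001]] jawyaw -0.4843 pos [0.5726 0.0268 0.3423] j [ 0.047  0.313  0.189  1.445 -0.     2.102] F [0.44 0.31 0.23] T [-0.002 -0.027  0.026] gap 0.0854 t 12.38
shift [193.3  50.  191.5] turn -0.0003 mod half -0.0003
```

View pics/m6.png

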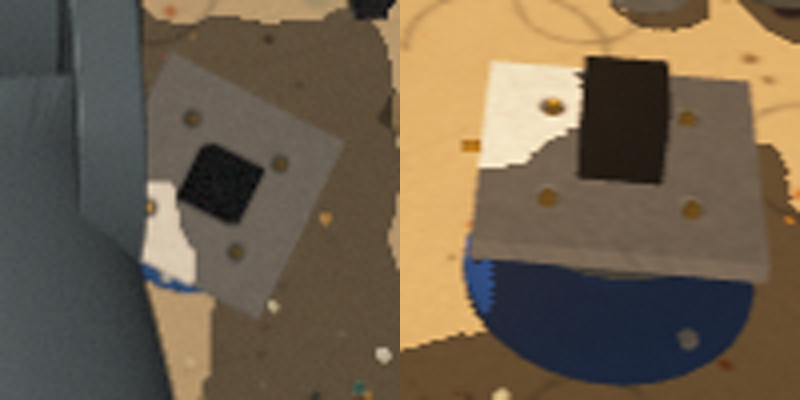

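View pics/top6.png

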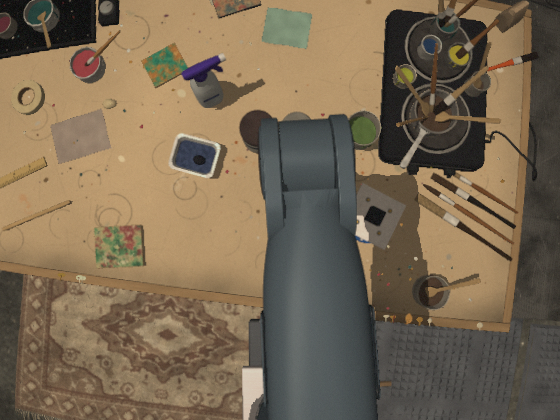

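Run:
```python
from h import *
np.set_printoptions(precision=4,suppress=True)
# order: ++, -+, --, +-
m=np.array([(60,60,0),(-60,60,0),(-60,-60,0),(60,-60,0)])/1000.
t=px([(172,55),(262,318),(345,145)],4,320,170); ti=[0,2,3]
s=px([(350,83),(91,62),(74,245),(368,265)],4,270,230)
def W(p,m):
    c,sn=np.cos(p[3]),np.sin(p[3]); return m@np.array([[c,sn,0],[-sn,c,0],[0,0,1]])+p[:3]
f=lambda p: np.r_[(proj("top",W(p,m[ti]))-t).ravel(),(proj("side",W(p,m))-s).ravel()]
r=least_squares(f,[.528,-.166,.07,-.48]); print(r.x, r.fun.round(2))
print(tri(t,s[ti]))
a=cv2.imread("pics/side0.png").astype(int);b=cv2.imread("pics/side6.png").astype(int)
for n,(x0,x1,y0,y1) in dict(plum=(208,245,225,268),oxide=(316,350,200,238),tray=(280,324,155,195)).items():
    print(n,np.abs(a-b)[y0:y1,x0:x1].mean())
v=np.hstack([a,b])[140:280,:]; cv2.imwrite("pics/cmp.png",np.vstack([a[150:280,190:360],b[150:280,190:360]]).astype(np.uint8).repeat(2,0).repeat(2,1))
```

```text
[ 0.5273 -0.1672  0.0683 -0.4756] [-0.2  -0.58 -0.22  0.5   0.49 -0.79 -0.28 -0.1  -0.21  0.4  -0.88 -0.6
  0.75  0.51]
[[ 0.6073 -0.1421  0.0688]
 [ 0.4477 -0.1938  0.0673]
 [ 0.5517 -0.2469  0.0689]]
plum 9.182694322229207
oxide 7.368163054695563
tray 8.530681818181819
```

View pics/cmp.png

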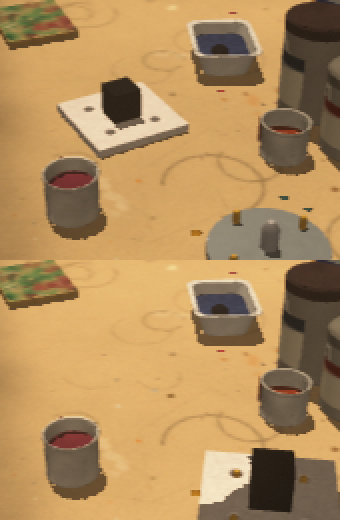

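The board's top measures 68 mm. The calibration reads about 2 mm low everywhere, so that matches 70 mm, fully home. The tins and tray are at the same pixels as before.

Run:
```python
from cell import arm
print(arm.sign_off())
```

```text
the job is handed in; nothing more can be done
None
```

The board is on the banding wheel, seated and released, and I handed the job in after about 12.5 s. The arm was clear of everything by then.

**How it went:** The studs were visible in both views, so I measured the head's angle at about -0.484 rad. I turned the board to that before lowering it. The studs entered at once, so I never had to rest it on the tips and turn to search. The first upward force came only at head height (about 5 to 6 N with the board's underside near 60 mm), and I let go there.

**Last checks:**
- All four brass studs show through their holes.
- The board's centre is about 1.5 mm from the measured wheel axis, and its angle is within about 0.01 rad of the studs.
- The three board corners seen in both views agree in height to 1.6 mm, which is within picture-reading error.
- The two tins and the foil tray look unmoved in the side view.

**One disagreement:** The board's top measured 68 mm instead of the expected 70 mm. Most camera heights read about 2 mm low throughout, and the height at first contact agrees with a fully seated board.

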